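# Close the shoe-polish tin left ajar

### The job

Three shoe-polish tins stand on the cobbler's bench, and one of them still has its lid cocked up on one side. Gently press the raised side of that lid down with the fingertips until the lid sits level and fully home, then draw back. Do not grasp, lift or push that tin about - it stays standing where it is - and leave the other two tins, the brush and the jar untouched.

Things in the scene. Friction and masses are not known exactly. Their poses are not given: they have to be found in the camera images.
- tin_ajar: the polish tin whose lid is cocked up: round, loose, about 120 g, steel can 82 mm across under a yellow slip lid 85 mm across; 27 mm high in all when closed, standing on the bench mat (mat top 3 mm above the work surface). Origin: centre of its underside; z up; x points to the butterfly opening key, a 19 mm wide steel wing nut low on the can's side (reaching 48 mm from the axis). The lid stands raised on this key side (+x).
- lid (a joint): tilt of the raised lid on its tin, rad: 0 = fully home and level, up to 0.21 = key side raised by 18 mm. It pivots on the rim opposite the key (42 mm from the tin's axis towards -x, 17 mm above the tin's underside), is held by friction and stays where it is left; it does not spring back. Starts at 0.13 to 0.20. It takes about 4 N downward at lid_edge, 7 N at the lid's middle; pressed beside the pivot it does not close.
- lid_edge (a point): point on top of the raised lid, 30 mm from the lid's centre towards the key; the place to press. It rides with the lid: 27 mm above the tin's underside when the lid is home, 9 to 14 mm higher at the start.
- lid_middle (a point): centre of the top of the same lid
- tin_shut1: an identical polish tin, properly closed, loose, about 120 g: 85 mm across, 27 mm high; origin at the centre of its underside, x towards its key. Leave alone.
- tin_shut2: another identical closed tin, same size; origin at the centre of its underside, x towards its key. Leave alone.
- brush: wooden shoe brush lying bristles down, loose, 172 x 54 mm, 46 mm high; origin at the centre of its underside, x along its length. Leave alone.
- jar: round glass jar of shoe cream with a black cap, loose, 55 mm across, 50 mm high; origin at the centre of its underside. Leave alone.
There are look-alikes about, which are no part of the job. Leave any green look-alike of the tin_ajar alone.

How it is judged:
By the outcome, as a careful person would: the job done as asked, in the order asked, and still so for the second after the job is handed in, with the robot touching nothing.
It also fails if it takes over 35 s, if anything falls off the work surface, if the arm or the gripper's body presses on something with over 40 N, if the wrist force passes 120 N, or if a joint passes its speed limit or range.

### The arm

A 7-joint arm with a two-finger parallel gripper is mounted at the origin on the work surface. World frame = base frame: x ahead of the robot, y to its left, z up, the work surface at z = 0. Lengths are in m, angles in rad, forces in N, time in s.
With the tool pointing down it reaches from about 0.4 to 0.85 m from the base axis. Payload 4.5 kg.
Tool frame: the origin (TCP) lies midway between the tips of the shut fingers; the grasp point (between the pads) lies 19 mm behind it; y points along the fingers, z is the direction in which the jaws open and shut, and the axes are right-handed (so a half turn about y gives the same grasp; the last joint's range is limited). The gripper opens to 88 mm and grips with 3 to 60 N. Pads are 18 mm wide; open, the fingers measure 123 mm over their backs; the gripper's body (75 mm by 187 mm) begins 45 mm behind the grasp point.
Start: joints at [1.282, 0.689, -0.195, 1.565, 0.157, 0.902, -0.215], TCP at [0.198, -0.593, 0.203] pointing down, gripper open.
Joint ranges: [-3.01, 3.01], [-0.46, 2.08], [-1.47, 1.51], [0.13, 2.56], [-1, 4.14], [0.04, 2.09], [-2.66, 2.66]. Speed limits (rad/s): [2.57, 2.57, 3.14, 3.14, 3.14, 3.14, 3.14].

### API

Orientations are given as a unit quaternion [x, y, z, w].
In Python, from plant import r, snapshot, get_calibration, job, boxes_of gives the robot as it stands. The module is installed in compiled form; this text tells all that it offers.
- The arm moves only by the shell command python3 -m handwheel 'ROWS' [OPENING] [FORCE]. ROWS is JSON, a list that holds one entry, the list of rows, each a list of 6 numbers: the shift along the tool's x, y, z as a fraction of full scale, then the turn, a rotation vector about the tool's x, y, z as a fraction of full scale. In form: [[[x, y, z, wx, wy, wz], ...]]. A call has 1 to 12 rows; each row is the pose to reach, as a shift and turn from the pose commanded when the call began, along the tool's axes at that moment, turning the shorter way round; what a row does not reach only later rows make up. Full scale, the value 1, is 100 cm for a shift and 180 degrees for a turn. A row lasts 1/12 s, in which the tool goes at most 41.7 mm and 7.16 degrees, less where a joint would pass 70% of its speed; a pose out of reach is approached as far as the arm can. A call with a number of a shift or a turn outside -1 to 1 is refused whole. A call with a gripper value outside its range is refused whole. OPENING is the opening, from -1 (shut) to 1 (fully open), set as the call begins (- or left out, the last holds). The fingers move at their own pace and stop on an object; FORCE is the grip in N (left out, the last holds). Time passes only in rows, so rows that repeat a pose let the fingers close. It gives the time, the measured TCP pose, the force and the opening at its end, in the units of the state.
- r.get_state(): the state, without advancing time (a new reading comes with each control period).
- snapshot(name): name is "scene" or "side" or "wrist"; returns the picture (400x640x3 uint8, red, green, blue); there is no depth.
- get_calibration(name): a dict with "fx", "fy", "cx", "cy" (pixels), "T" (4x4, takes a point from camera to world coordinates). Camera axes: x right, y down, z forward; pixel columns grow to the right and rows downward; lengths in m; the calibration is good to about 2 mm. A picture is of the moment at which its call begins: read the wrist's pose just before it. get_calibration takes no time and is no camera call; for the wrist camera it gives the pose at the moment of the call.
- job.finish_job(): hands the job in, once; it reports no verdict.
Trained networks look in the newest picture that a camera, given by its name, has taken for a name from the list of things; names that differ only in an ending like _2 or _b are one class to them, and where a whole thing is asked for, a point or a joint stands for the part that bears it (a point fixed in the world has none). Each returns a list of dicts, best first, with "confidence" (0 to 1); they miss things now and then, are a little off and sometimes report something else, mostly with a low value. They report only what shows in the picture. A call takes as long as a camera call. They do not tell look-alikes from the thing itself.
- boxes_of(thing, camera): "bbox" ([left, top, right, bottom] in pixels, round what is visible of it).
The state is a dict: "clock": time; "q": joint angles; "qd": joint speeds; "joint_torque": joint torques, N m; "tool_pos": TCP position; "eef_rot": TCP orientation; "contact_force": force on the tool from outside, world axes, zero at the start; "moment": the same for the moment, N m; "opening": opening from 0.0 (shut) to 1.0 (fully open).
Only numpy, scipy, OpenCV 4.12 (cv2) and the standard library are available. Lean on these libraries where they do the work, as an engineer would, in place of code of your own. Each camera call takes 0.05 s, during which the arm holds its last target. There are 200 camera calls.

## Working session

There is one attempt and no reset: what is moved stays moved. The work goes in short steps, Python scripts to look and compute and a shell command to move; the robot and the scene stay as the last step left them, time stands still between calls to the robot, and variables do not carry over. Pictures are saved under pics/ and viewed, about 8 in all and at most 12, crops included, and the job is handed in when it is done.

```bash
mkdir -p pics; python3 - <<'E'
from plant import *
import cv2,numpy as np
for n in ["scene","side"]:
    cv2.imwrite(f"pics/{n}0.png",snapshot(n)[:,:,::-1])
    for t in ["tin_ajar","lid_edge","brush","jar"]:
        print(n,t,[(np.round(b["bbox"]).tolist(),round(b["confidence"],2)) for b in boxes_of(t,n)])
    c=get_calibration(n);print(c["fx"],c["cx"],c["cy"],np.round(c["T"],3).tolist())
s=r.get_state();print(s["clock"],s["tool_pos"],s["eef_rot"],s["contact_force"],s["opening"])
E
```

```text
scene tin_ajar [([388.0, 128.0, 416.0, 155.0], 0.96), ([335.0, 172.0, 361.0, 205.0], 0.75)]
scene lid_edge [([386.0, 124.0, 416.0, 151.0], 0.7), ([333.0, 173.0, 362.0, 203.0], 0.58)]
scene brush [([344.0, 251.0, 374.0, 322.0], 0.97)]
scene jar [([430.0, 220.0, 455.0, 249.0], 0.76)]
461.7088219757121 315.7695332053636 195.00267070815178 [[-0.082, 0.825, -0.56, 1.206], [0.997, 0.07, -0.044, 0.058], [0.003, -0.562, -0.827, 1.076], [0.0, 0.0, 0.0, 1.0]]
side tin_ajar [([207.0, 156.0, 242.0, 178.0], 0.9)]
side lid_edge [([211.0, 156.0, 243.0, 177.0], 0.65), ([288.0, 175.0, 324.0, 201.0], 0.61)]
side brush [([383.0, 155.0, 451.0, 180.0], 0.81)]
side jar [([332.0, 121.0, 350.0, 148.0], 0.75)]
370.95980341845143 322.2116936761531 198.41280354932135 [[0.989, -0.102, 0.111, 0.399], [-0.151, -0.614, 0.775, -0.629], [-0.011, -0.783, -0.622, 0.563], [0.0, 0.0, 0.0, 1.0]]
0.5 [ 0.19825392 -0.59270341  0.20339867] [-0.11361728  0.69792897 -0.69790826  0.11362362] [ 0.37393093  0.44027254 -0.25091028] 1.0009652242497629
```

View pics/scene0.png

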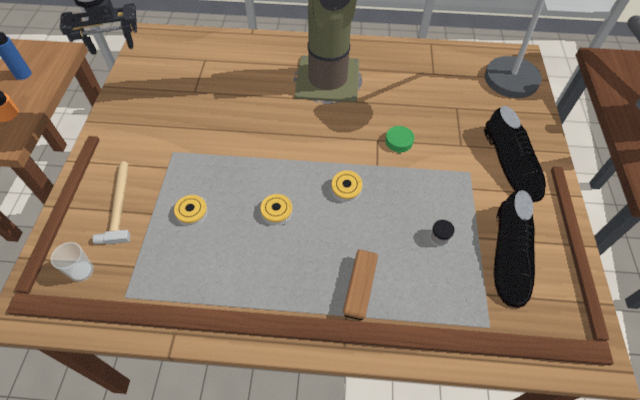

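View pics/side0.png

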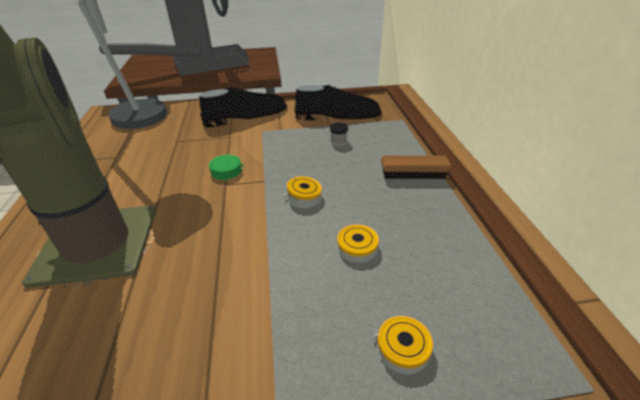

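The candidates are yellow tins at scene (190,209), (276,209) and (347,185), plus the green look-alike at (400,139), which is excluded. A close crop should show which lid is cocked.

```bash
cat > h.py <<'E'
import numpy as np
from plant import *
def ray(n,u,v,z,c=None):
    c=c or get_calibration(n);T=np.array(c["T"])
    d=T[:3,:3]@[(u-c["cx"])/c["fx"],(v-c["cy"])/c["fy"],1];o=T[:3,3]
    return o+d*(z-o[2])/d[2]
def proj(n,p,c=None):
    c=c or get_calibration(n);T=np.linalg.inv(np.array(c["T"]));q=T[:3,:3]@np.array(p)+T[:3,3]
    return c["cx"]+c["fx"]*q[0]/q[2],c["cy"]+c["fy"]*q[1]/q[2]
E
python3 - <<'E'
from h import *
import cv2
a=cv2.imread("pics/scene0.png");b=cv2.imread("pics/side0.png")
row=[]
for im,cs,h in((a,[(190,209),(276,209),(347,185)],22),(b,[(405,345),(358,243),(304,191)],34)):
    row.append(np.hstack([cv2.resize(im[y-h:y+h,x-h:x+h],(266,266),interpolation=cv2.INTER_CUBIC) for x,y in cs]))
cv2.imwrite("pics/crop.png",np.vstack(row))
for n,cs in(("scene",[(190,209),(276,209),(347,185),(400,139)]),("side",[(405,341),(358,239),(304,187)])):
    print(n,[np.round(ray(n,*c,.03),3).tolist() for c in cs])
E
```

```text
scene [[0.573, -0.329, 0.03], [0.553, -0.099, 0.03], [0.458, 0.087, 0.03], [0.277, 0.237, 0.03]]
side [[0.567, -0.338, 0.03], [0.546, -0.107, 0.03], [0.457, 0.086, 0.03]]
```

View pics/crop.png

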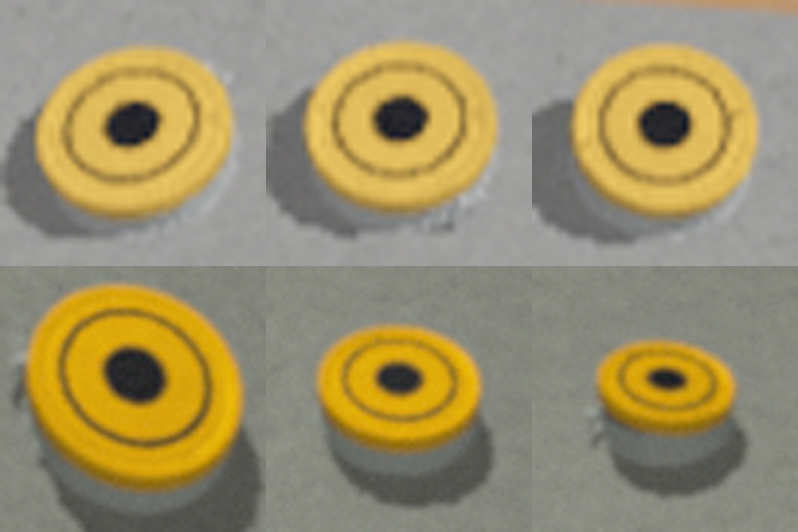

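Tin 1, at the left of the scene view, has a visibly tilted ellipse. Its key is up-right at about scene (205,200) and side (376,338). I'll check this by fitting a tilted-lid model to all three tins.

```bash
python3 - <<'E'
from h import *
import cv2
from scipy.optimize import least_squares
C={n:get_calibration(n) for n in("scene","side")}
I={n:cv2.cvtColor(cv2.imread(f"pics/{n}0.png"),cv2.COLOR_BGR2HSV) for n in C}
D=np.array([[np.cos(t),np.sin(t)] for t in np.linspace(0,2*np.pi,32,endpoint=False)])
ph=np.linspace(0,2*np.pi,60)
def model(p,sk=.008):
    x,y,a,b=p[:4];t=np.hypot(a,b);az=np.arctan2(b,a)
    e=np.array([np.cos(az),np.sin(az),0]);f=np.array([-e[1],e[0],0]);z=np.array([0,0,1.])
    e2=e*np.cos(t)+z*np.sin(t);n=np.cross(e2,f)
    P=np.array([x,y,.020])-.042*e
    return [P+e2*(.042+.0425*np.cos(q))+f*.0425*np.sin(q)+n*h for q in ph for h in(.010,.010-sk)]
def obs(n,c):
    h=I[n];m=cv2.inRange(h,(15,110,80),(35,255,255))
    k,l,s,_=cv2.connectedComponentsWithStats(m)
    d=[np.hypot(s[i,0]+s[i,2]/2-c[0],s[i,1]+s[i,3]/2-c[1])+(0 if s[i,4]>150 else 999) for i in range(1,k)];i=1+int(np.argmin(d))
    ct=cv2.findContours((l==i).astype(np.uint8),0,1)[0][0][:,0,:].astype(float)
    return (ct@D.T).max(0)+.5
for name,cs,g in(("L",((190,209),(405,341)),(.57,-.333)),("M",((276,209),(358,239)),(.55,-.103)),("R",((347,185),(304,187)),(.458,.087))):
    O={n:obs(n,c) for n,c in zip(C,cs)}
    def res(p):
        r=[]
        for i,n in enumerate(C):
            q=np.array([proj(n,w,C[n]) for w in model(p)])+p[4+2*i:6+2*i]
            r.append((q@D.T).max(0)-O[n])
        return np.concatenate(r+[p[4:]*.5])
    s=min((least_squares(res,[*g,.1*np.cos(t),.1*np.sin(t),0,0,0,0]) for t in(0,2,4)),key=lambda s:s.cost)
    p=s.x;print(name,np.round(p,3),"tilt",np.hypot(p[2],p[3]).round(3),"az",np.degrees(np.arctan2(p[3],p[2])).round(),"cost",s.cost.round(2))
k=ray("scene",205,200,.015);print(k,ray("side",376,338,.015))
c=get_calibration("wrist");s=r.get_state()
from scipy.spatial.transform import Rotation as R
Rt=R.from_quat(s["eef_rot"]).as_matrix();print(np.round(Rt,3).tolist())
T=np.array(c["T"]);print("cam in tool",np.round(Rt.T@(T[:3,3]-s["tool_pos"]),3),np.round(Rt.T@T[:3,:3],2).tolist())
print(np.round(Rt.T@(np.array([.57,-.333,.2])-s["tool_pos"]),3))
E
```

```text
L [ 0.568 -0.336  0.002  0.028  1.585  0.471 -0.205 -0.549] tilt 0.028 az 85.0 cost 2.89
M [ 0.546 -0.104 -0.004  0.036  1.205  0.348 -0.172  0.276] tilt 0.037 az 97.0 cost 1.82
R [ 0.456  0.084 -0.137  0.047  0.485 -0.007 -0.053  0.176] tilt 0.145 az 161.0 cost 1.91
[ 0.53116814 -0.30025426  0.015     ] [ 0.52763833 -0.31710788  0.015     ]
[[-0.948, 0.0, 0.317], [-0.317, 0.0, -0.948], [-0.0, -1.0, -0.0]]
cam in tool [-0.079 -0.181  0.   ] [[-0.0, 0.95, 0.3], [0.0, -0.3, 0.95], [1.0, 0.0, -0.0]]
[-0.435  0.003 -0.128]
```

The fit corrects my eye: the right-hand tin (347,185) is the one tilted, by 0.145 rad at azimuth 161°. Its key at the side view's left agrees with that. The left and middle tins come out near level. I'll go above it with the fingers shut and confirm with the wrist camera.

```bash
python3 -m handwheel '[[[-0.332,0,-0.198,0,-0.2,0],[-0.332,0,-0.198,0,-0.2,0],[-0.332,0,-0.198,0,-0.2,0],[-0.332,0,-0.198,0,-0.2,0],[-0.332,0,-0.198,0,-0.2,0],[-0.332,0,-0.198,0,-0.2,0],[-0.332,0,-0.198,0,-0.2,0],[-0.332,0,-0.198,0,-0.2,0],[-0.332,0,-0.198,0,-0.2,0],[-0.332,0,-0.198,0,-0.2,0],[-0.332,0,-0.198,0,-0.2,0],[-0.332,0,-0.198,0,-0.2,0]]]' -1 20
cat >> h.py <<'E'
from scipy.spatial.transform import Rotation as R
def tool(target):
    s=r.get_state();Rt=R.from_quat(s["eef_rot"]).as_matrix()
    print("clock",s["clock"],"pos",np.round(s["tool_pos"],4),"F",np.round(s["contact_force"],2),"axes",np.round(Rt,3).tolist(),"shift",np.round(Rt.T@(np.array(target)-s["tool_pos"]),4),"xaz",np.degrees(np.arctan2(Rt[1,0],Rt[0,0])),"open",s["opening"])
E
python3 -c "
from h import *
tool([.428,.094,.15]);print(ray('side',286,198,.015))"
```

```text
clock: 1.5
tool_pos: [0.4502, -0.2998, 0.2034]
eef_rot: [0.324, -0.628, 0.629, -0.324]
contact_force: [-0.5, -0.7, -0.5]
opening: 0.114
clock 1.5 pos [ 0.4502 -0.2998  0.2034] F [-0.51 -0.67 -0.53] axes [[-0.58, -0.001, 0.815], [-0.815, -0.001, -0.58], [0.001, -1.0, -0.0]] shift [-0.308   0.0532 -0.2464] xaz -125.4316989180712 open 0.11352270318431165
[0.41173464 0.06999935 0.015     ]
```

```bash
python3 -m handwheel '[[[-0.308,0.05,-0.246,0,-0.26,0],[-0.308,0.05,-0.246,0,-0.26,0],[-0.308,0.05,-0.246,0,-0.26,0],[-0.308,0.05,-0.246,0,-0.26,0],[-0.308,0.05,-0.246,0,-0.26,0],[-0.308,0.05,-0.246,0,-0.26,0],[-0.308,0.05,-0.246,0,-0.26,0],[-0.308,0.05,-0.246,0,-0.26,0],[-0.308,0.05,-0.246,0,-0.26,0],[-0.308,0.05,-0.246,0,-0.26,0],[-0.308,0.05,-0.246,0,-0.26,0],[-0.308,0.05,-0.246,0,-0.26,0]]]'
python3 - <<'E'
from h import *
import cv2
tool([.428,.09,.06])
a=snapshot("wrist");b=snapshot("side");cv2.imwrite("pics/w1.png",a[:,:,::-1])
for p in((.456,.084,.03),(.428,.094,.04),(.411,.07,.015)):print(np.round(proj("wrist",p)))
E
```

```text
clock: 2.5
tool_pos: [0.4292, 0.0927, 0.1532]
eef_rot: [0.547, -0.448, 0.449, -0.546]
contact_force: [-0.4, -0.9, -0.6]
opening: 0.003
clock 2.5 pos [0.4292 0.0927 0.1532] F [-0.43 -0.9  -0.62] axes [[0.195, -0.0, 0.981], [-0.981, -0.002, 0.195], [0.001, -1.0, -0.0]] shift [ 0.0023  0.0933 -0.0016] xaz -78.73867146555814 open 0.003428242441591388
[339. 196.]
[317. 185.]
[299. 196.]
```

View pics/w1.png

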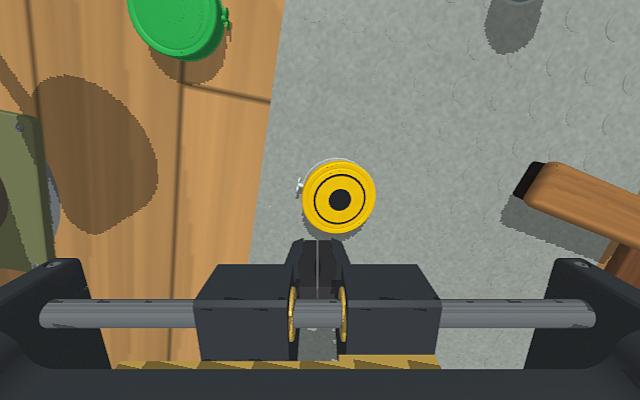

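The wrist view shows the tin's lid spot at (340,199), its key at (300,187), and the green look-alike at top-left (180,20). I'll refit here, and also check the other tins' tilt with this better view.

```bash
cat > fit.py <<'E'
from h import *
import cv2
from scipy.optimize import least_squares
D=np.array([[np.cos(t),np.sin(t)] for t in np.linspace(0,2*np.pi,32,endpoint=False)])
ph=np.linspace(0,2*np.pi,60)
def model(p,hs,rad=.0425):
    x,y,a,b=p[:4];t=np.hypot(a,b);az=np.arctan2(b,a)
    e=np.array([np.cos(az),np.sin(az),0]);f=np.array([-e[1],e[0],0]);z=np.array([0,0,1.])
    e2=e*np.cos(t)+z*np.sin(t);n=np.cross(e2,f);P=np.array([x,y,.020])-.042*e
    return [P+e2*(.042+rad*np.cos(q))+f*rad*np.sin(q)+n*h for q in ph for h in hs]
def fit(views,g,dark=True):
    # views: list of (rgb,calib,approx pixel)
    O=[]
    for im,c,px in views:
        h=cv2.cvtColor(im,cv2.COLOR_RGB2HSV);m=cv2.inRange(h,(15,110,80),(35,255,255))
        k,l,s,_=cv2.connectedComponentsWithStats(m)
        i=1+int(np.argmin([np.hypot(s[i,0]+s[i,2]/2-px[0],s[i,1]+s[i,3]/2-px[1])+(0 if s[i,4]>150 else 999) for i in range(1,k)]))
        ct=cv2.findContours((l==i).astype(np.uint8),0,1)[0][0][:,0,:].astype(float)
        O.append((ct@D.T).max(0)+.5)
    def res(p):
        w=model(p,(.010,.002));o=[]
        for i,(im,c,px) in enumerate(views):
            q=np.array([proj("",v,c) for v in w])+p[4+2*i:6+2*i]
            o.append((q@D.T).max(0)-O[i])
        return np.concatenate(o+[p[4:]*.5])
    for t in(0,2,4):
        s=least_squares(res,[*g,.1*np.cos(t),.1*np.sin(t)]+[0]*2*len(views));p=s.x
        print(np.round(p,3),"tilt",np.hypot(p[2],p[3]).round(3),"az",np.degrees(np.arctan2(p[3],p[2])).round(),"cost",s.cost.round(2))
E
python3 - <<'E'
from fit import *
rd=lambda f:cv2.imread(f"pics/{f}.png")[:,:,::-1].copy()
W=(rd("w1"),get_calibration("wrist"),(340,199));S=(rd("scene0"),get_calibration("scene"),(347,185));Z=(rd("side0"),get_calibration("side"),(304,187))
fit([W],(.456,.084));print();fit([W,S,Z],(.456,.084))
print("key",ray("wrist",300,187,.013),"spot",ray("wrist",340,199,.037))
cv2.imwrite("pics/w1c.png",cv2.resize(cv2.imread("pics/w1.png")[145:250,280:400],None,fx=5,fy=5,interpolation=cv2.INTER_CUBIC))
E
```

```text
[ 0.456  0.082  0.03  -0.026 -0.653  1.136] tilt 0.04 az -41.0 cost 5.26
[ 0.454  0.083 -0.154 -0.006  0.075  0.433] tilt 0.154 az -178.0 cost 0.52
[ 0.454  0.082 -0.149 -0.021  0.013  0.11 ] tilt 0.15 az -172.0 cost 0.5

[ 0.454  0.083 -0.141  0.031 -0.261  1.119  0.48   0.465  0.619  0.087] tilt 0.144 az 168.0 cost 3.58
[ 0.454  0.083 -0.141  0.03  -0.26   1.113  0.481  0.465  0.62   0.087] tilt 0.144 az 168.0 cost 3.58
[ 0.454  0.083 -0.141  0.031 -0.266  1.122  0.479  0.463  0.617  0.087] tilt 0.144 az 168.0 cost 3.58
key [0.41026982 0.08096995 0.013     ] spot [0.45677971 0.0824621  0.037     ]
```

View pics/w1c.png

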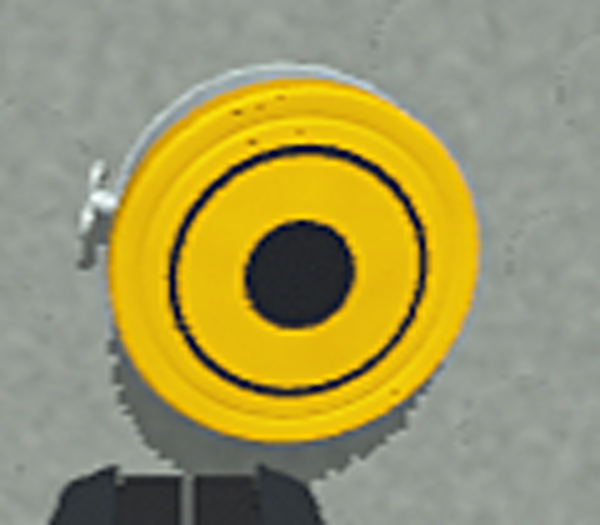

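Confirmed: the fits give about 0.145–0.15 rad of tilt with the key towards -x, so the lid edge is near (0.425, 0.083, 0.041). I'll descend just above it, then press in small steps.

```bash
python3 -m handwheel '[[[0.009,0.04,-0.006,0,0,0],[0.009,0.08,-0.006,0,0,0],[0.009,0.098,-0.006,0,0,0],[0.009,0.098,-0.006,0,0,0],[0.009,0.098,-0.006,0,0,0],[0.009,0.098,-0.006,0,0,0]]]'
python3 -m handwheel '[[[0,0.004,0,0,0,0],[0,0.008,0,0,0,0],[0,0.011,0,0,0,0],[0,0.013,0,0,0,0],[0,0.015,0,0,0,0],[0,0.016,0,0,0,0],[0,0.016,0,0,0,0]]]'
```

```text
clock: 3.1
tool_pos: [0.4256, 0.0828, 0.0563]
eef_rot: [-0.546, 0.449, -0.449, 0.546]
contact_force: [-0.4, 1.3, 0.5]
opening: 0.006
clock: 3.68
tool_pos: [0.4247, 0.084, 0.0392]
eef_rot: [0.547, -0.448, 0.448, -0.547]
contact_force: [-0.4, -0.5, -0.1]
opening: 0.006
```

```bash
python3 -m handwheel '[[[0,0.001,0,0,0,0],[0,0.002,0,0,0,0],[0,0.003,0,0,0,0],[0,0.004,0,0,0,0],[0,0.005,0,0,0,0],[0,0.005,0,0,0,0]]]'
python3 -m handwheel '[[[0,0.001,0,0,0,0],[0,0.002,0,0,0,0],[0,0.003,0,0,0,0],[0,0.003,0,0,0,0]]]'
```

```text
clock: 4.18
tool_pos: [0.4248, 0.0839, 0.0342]
eef_rot: [0.547, -0.448, 0.448, -0.547]
contact_force: [0.0, -0.2, 0.3]
opening: 0.005
clock: 4.52
tool_pos: [0.4247, 0.0839, 0.0312]
eef_rot: [0.547, -0.448, 0.448, -0.547]
contact_force: [-0.2, 0.6, -0.2]
opening: 0.006
```

There's no force down to z = 0.031, which is unexpected. I'll look before going on.

```bash
python3 - <<'E'
from fit import *
tool([.425,.083,.03])
s=snapshot("side");w=snapshot("wrist");c=snapshot("scene")
f=lambda im,x,y,h,k=5:cv2.resize(im[y-h:y+h,x-h:x+h,::-1],(390,390),interpolation=cv2.INTER_CUBIC)
cv2.imwrite("pics/m.png",np.hstack([f(s,304,187,45),f(w,330,225,90)]))
print(np.round(proj("wrist",(.4247,.0839,.031))),np.round(proj("side",(.4247,.0839,.031))))
E
```

```text
clock 4.5167 pos [0.4247 0.0839 0.0312] F [-0.24  0.55 -0.16] axes [[0.196, -0.0, 0.981], [-0.981, -0.0, 0.196], [0.0, -1.0, -0.0]] shift [0.0009 0.0012 0.0001] xaz -78.70323844597058 open 0.006008368177068426
[317. 229.] [291. 189.]
```

View pics/m.png

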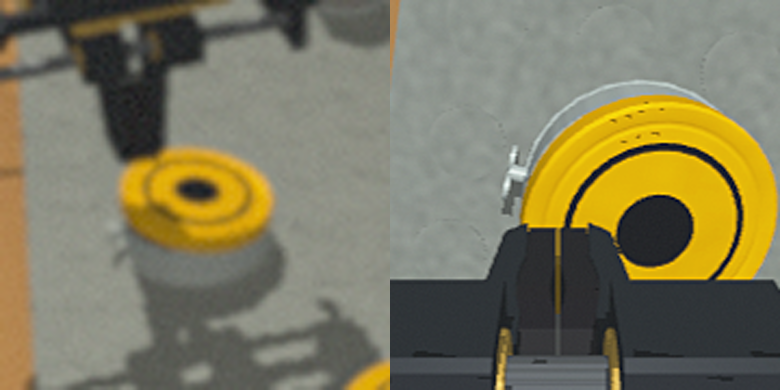

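In the side view the fingertip ends at crop (138,160), which is px (291,179). Its shadow on the lid is detached, and the wrist view also shows the tip short of its projection. So the real tips sit above the reported TCP. I'll work out by how much.

```bash
python3 - <<'E'
from h import *
cs,cw=get_calibration("side"),get_calibration("wrist")
for z in(.03,.04,.05,.06):
  print(z,[np.round(proj("",(.4247,.0839+d,z),cs),1).tolist() for d in(-.009,0,.009)],[np.round(proj("",(.4247,.0839+d,z),cw),1).tolist() for d in(-.009,0,.009)])
# triangulate tip centre
def line(c,u,v):
    T=np.array(c["T"]);d=T[:3,:3]@[(u-c["cx"])/c["fx"],(v-c["cy"])/c["fy"],1];return T[:3,3],d/np.linalg.norm(d)
(o1,d1),(o2,d2)=line(cs,291.3,179),line(cw,317,240)
t=np.linalg.lstsq(np.c_[d1,-d2],o2-o1,rcond=None)[0];print(o1+d1*t[0],o2+d2*t[1])
E
```

```text
0.03 [[290.9, 191.2], [290.5, 189.0], [290.2, 186.8]] [[314.3, 240.3], [316.8, 228.9], [319.3, 217.3]]
0.04 [[290.6, 187.8], [290.3, 185.6], [289.9, 183.4]] [[314.2, 246.6], [316.8, 234.8], [319.4, 222.6]]
0.05 [[290.3, 184.4], [290.0, 182.2], [289.7, 180.0]] [[314.0, 253.7], [316.7, 241.3], [319.5, 228.6]]
0.06 [[290.0, 181.0], [289.7, 178.7], [289.4, 176.6]] [[313.9, 261.5], [316.7, 248.6], [319.7, 235.2]]
[0.42851193 0.08763113 0.05617016] [0.42413787 0.08755206 0.05580016]
```

The true tip is about z ≈ 0.055, roughly 20 mm above the reported TCP, so the zero force is consistent. I'll continue down gently and watch the force.

```bash
python3 -m handwheel '[[[0,0.002,0,0,0,0],[0,0.004,0,0,0,0],[0,0.006,0,0,0,0],[0,0.008,0,0,0,0],[0,0.008,0,0,0,0]]]'
python3 -m handwheel '[[[0,0.001,0,0,0,0],[0,0.002,0,0,0,0],[0,0.003,0,0,0,0],[0,0.003,0,0,0,0]]]'
```

```text
clock: 5.08
tool_pos: [0.4246, 0.0839, 0.023]
eef_rot: [0.547, -0.448, 0.448, -0.547]
contact_force: [0.9, -0.3, -0.1]
opening: 0.01
clock: 5.42
tool_pos: [0.4248, 0.084, 0.0203]
eef_rot: [0.547, -0.448, 0.448, -0.547]
contact_force: [0.7, -0.5, 0.3]
opening: 0.004
```

```bash
python3 -m handwheel '[[[0,0.001,0,0,0,0],[0,0.002,0,0,0,0],[0,0.003,0,0,0,0],[0,0.003,0,0,0,0]]]'
python3 - <<'E'
from fit import *
s=snapshot("side");w=snapshot("wrist")
f=lambda im,x,y,h,k=5:cv2.resize(im[y-h:y+h,x-h:x+h,::-1],(390,390),interpolation=cv2.INTER_CUBIC)
cv2.imwrite("pics/m2.png",np.hstack([f(s,304,187,40),f(w,330,225,90)]))
E
```

```text
clock: 5.75
tool_pos: [0.4248, 0.084, 0.0172]
eef_rot: [0.547, -0.448, 0.448, -0.547]
contact_force: [-0.2, 0.0, 0.3]
opening: 0.007
```

View pics/m2.png

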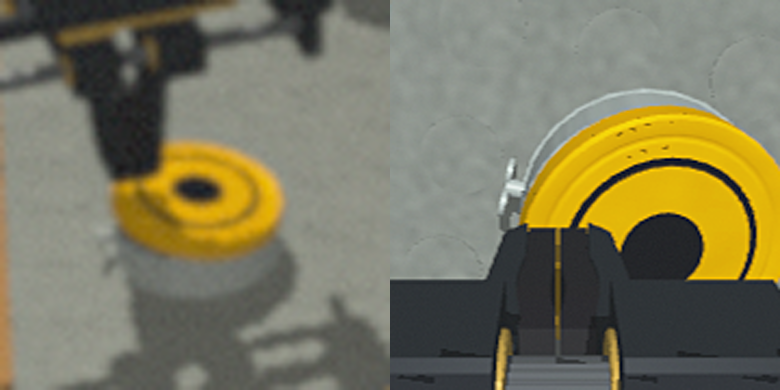

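The tip is now just above the lid's raised side at the ring, at crop (140,178), and its shadow has nearly closed up. I'll go on in millimetre steps.

```bash
for i in 1 2; do python3 -m handwheel '[[[0,0.001,0,0,0,0],[0,0.002,0,0,0,0],[0,0.002,0,0,0,0]]]' | egrep 'pos|force|clock'; done
```

```text
clock: 6.1
tool_pos: [0.4248, 0.084, 0.0153]
contact_force: [0.3, 0.4, 0.0]
clock: 6.35
tool_pos: [0.4248, 0.0839, 0.0133]
contact_force: [1.1, 0.1, -0.2]
```

```bash
python3 -m handwheel '[[[0,0.001,0,0,0,0],[0,0.002,0,0,0,0],[0,0.002,0,0,0,0]]]' | egrep 'pos|force|clock'
python3 -m handwheel '[[[0,0.001,0,0,0,0],[0,0.002,0,0,0,0],[0,0.002,0,0,0,0]]]' | egrep 'pos|force|clock'
```

```text
clock: 6.6
tool_pos: [0.4248, 0.0839, 0.0113]
contact_force: [0.5, 0.1, -1.1]
clock: 6.85
tool_pos: [0.4248, 0.0839, 0.0094]
contact_force: [0.3, 0.4, -0.3]
```

```bash
python3 - <<'E'
from fit import *
s=snapshot("side");w=snapshot("wrist")
print(r.get_state()["joint_torque"])
f=lambda im,x,y,h,k=5:cv2.resize(im[y-h:y+h,x-h:x+h,::-1],(390,390),interpolation=cv2.INTER_CUBIC)
cv2.imwrite("pics/m3.png",np.hstack([f(s,304,187,30),f(w,330,225,90)]))
E
```

```text
[ 3.45608220e-03 -4.46802056e+01  7.84535240e-01 -3.33420290e-01
  6.14469359e-02 -6.94959029e-02 -4.90881759e-02]
```

View pics/m3.png

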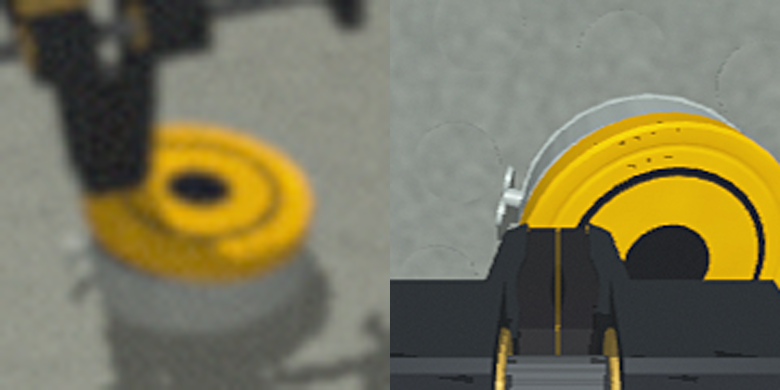

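The tip bottom at side px (292,186.5) corresponds to z ≈ 0.04, so contact is imminent. Continuing.

```bash
for i in 1; do python3 -m handwheel '[[[0,0.001,0,0,0,0],[0,0.002,0,0,0,0],[0,0.002,0,0,0,0]]]' | egrep 'pos|force|clock'; done
python3 -m handwheel '[[[0,0.001,0,0,0,0],[0,0.002,0,0,0,0],[0,0.002,0,0,0,0]]]' | egrep 'pos|force|clock'
```

```text
clock: 7.2
tool_pos: [0.4249, 0.0839, 0.0075]
contact_force: [-0.3, -0.2, 2.5]
clock: 7.45
tool_pos: [0.4244, 0.084, 0.0056]
contact_force: [-0.5, 0.2, 2.8]
```

Contact at 2.5–2.8 N and the lid is yielding. I'll press on until the force rises at home.

```bash
python3 -m handwheel '[[[0,0.001,0,0,0,0],[0,0.002,0,0,0,0],[0,0.003,0,0,0,0],[0,0.003,0,0,0,0]]]' | egrep 'pos|force|clock'
python3 -m handwheel '[[[0,0.001,0,0,0,0],[0,0.002,0,0,0,0],[0,0.002,0,0,0,0]]]' | egrep 'pos|force|clock'
```

```text
clock: 7.78
tool_pos: [0.4238, 0.084, 0.0025]
contact_force: [-2.3, -0.2, 3.3]
clock: 8.03
tool_pos: [0.4244, 0.084, 0.0003]
contact_force: [-1.6, -0.0, 2.4]
```

```bash
python3 -m handwheel '[[[0,0.001,0,0,0,0],[0,0.001,0,0,0,0],[0,0.001,0,0,0,0]]]' | egrep 'pos|force|clock'
python3 -m handwheel '[[[0,0.001,0,0,0,0],[0,0.001,0,0,0,0],[0,0.001,0,0,0,0]]]' | egrep 'pos|force|clock'
```

```text
clock: 8.28
tool_pos: [0.4251, 0.0839, -0.0007]
contact_force: [-1.4, 0.5, 1.7]
clock: 8.53
tool_pos: [0.4251, 0.0839, -0.0017]
contact_force: [-0.8, -0.3, 1.8]
```

```bash
python3 -m handwheel '[[[0,0.001,0,0,0,0],[0,0.001,0,0,0,0],[0,0.001,0,0,0,0]]]' | egrep 'pos|force|clock'
python3 -m handwheel '[[[0,0.001,0,0,0,0],[0,0.001,0,0,0,0],[0,0.001,0,0,0,0]]]' | egrep 'pos|force|clock'
```

```text
clock: 8.78
tool_pos: [0.4249, 0.0839, -0.0027]
contact_force: [-1.3, 1.3, 2.4]
clock: 9.03
tool_pos: [0.4248, 0.0839, -0.0037]
contact_force: [-1.5, -0.0, 1.9]
```

```bash
python3 -m handwheel '[[[0,0.001,0,0,0,0],[0,0.001,0,0,0,0],[0,0.001,0,0,0,0]]]' | egrep 'pos|force|clock'
python3 -m handwheel '[[[0,0.001,0,0,0,0],[0,0.001,0,0,0,0],[0,0.001,0,0,0,0]]]' | egrep 'pos|force|clock'
python3 - <<'E'
from fit import *
s=snapshot("side");w=snapshot("wrist")
f=lambda im,x,y,h,k=5:cv2.resize(im[y-h:y+h,x-h:x+h,::-1],(390,390),interpolation=cv2.INTER_CUBIC)
cv2.imwrite("pics/m4.png",np.hstack([f(s,304,187,30),f(w,330,225,90)]))
E
```

```text
clock: 9.28
tool_pos: [0.4249, 0.0839, -0.0047]
contact_force: [-1.0, 0.7, 1.9]
clock: 9.53
tool_pos: [0.4249, 0.0839, -0.0054]
contact_force: [-2.3, -0.1, 5.8]
```

View pics/m4.png

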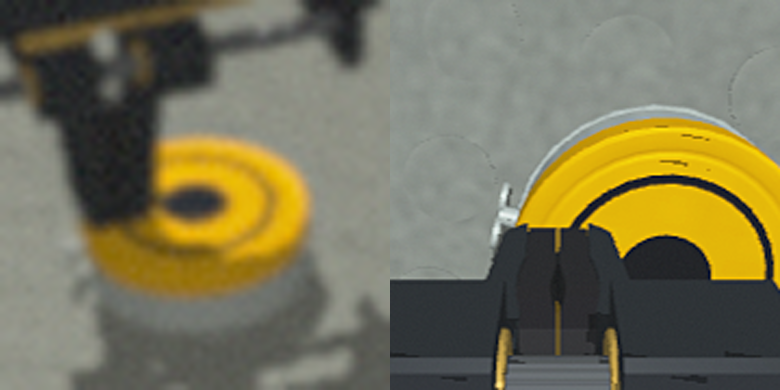

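The lid now looks level in the side view and the force has started to rise (5.8 N) after about 14 mm of travel. I'll give it a slightly firmer press to seat it, then lift straight up and look.

```bash
python3 -m handwheel '[[[0,0.0005,0,0,0,0],[0,0.001,0,0,0,0],[0,0.001,0,0,0,0]]]' | egrep 'pos|force|clock'
python3 -m handwheel '[[[0,0.0005,0,0,0,0],[0,0.001,0,0,0,0],[0,0.001,0,0,0,0]]]' | egrep 'pos|force|clock'
```

```text
clock: 9.88
tool_pos: [0.4249, 0.084, -0.0058]
contact_force: [-2.6, -0.2, 14.1]
clock: 10.13
tool_pos: [0.4249, 0.084, -0.0063]
contact_force: [-3.3, -0.7, 22.3]
```

The force rose firmly to 22 N with the lid no longer yielding, so it is against its stop. Drawing back up.

```bash
python3 -m handwheel '[[[0,-0.003,0,0,0,0],[0,-0.01,0,0,0,0],[0,-0.04,0,0,0,0],[0,-0.08,0,0,0,0],[0,-0.12,0,0,0,0],[0,-0.16,0,0,0,0],[0,-0.16,0,0,0,0],[0,-0.16,0,0,0,0],[0,-0.16,0,0,0,0],[0,-0.16,0,0,0,0]]]' | egrep 'pos|force|clock'
python3 - <<'E'
from fit import *
s=snapshot("side");c=snapshot("scene");w=snapshot("wrist");cw=get_calibration("wrist")
px=proj("",(.456,.083,.03),cw)
print("wrist");fit([(w,cw,px)],(.456,.084));print("side");fit([(s,get_calibration("side"),(304,187))],(.456,.084))
print("all");fit([(w,cw,px),(s,get_calibration("side"),(304,187)),(c,get_calibration("scene"),(347,185))],(.456,.084))
f=lambda im,x,y,h:cv2.resize(im[y-h:y+h,x-h:x+h,::-1],(390,390),interpolation=cv2.INTER_CUBIC)
x,y=map(int,px);cv2.imwrite("pics/end.png",np.hstack([f(s,304,187,30),f(w,x,y,60)]))
E
```

```text
clock: 10.97
tool_pos: [0.4252, 0.0831, 0.1522]
contact_force: [-0.5, 0.3, -1.2]
wrist
[ 0.454  0.084  0.011 -0.004 -0.027  0.014] tilt 0.011 az -21.0 cost 0.46
[ 0.454  0.085 -0.007  0.021 -0.018  0.285] tilt 0.022 az 109.0 cost 0.48
[ 0.454  0.085 -0.009 -0.007 -0.     0.102] tilt 0.012 az -144.0 cost 0.48
side
[ 0.456  0.079  0.018  0.041 -0.041 -0.381] tilt 0.045 az 66.0 cost 0.56
[ 0.455  0.079  0.     0.044  0.053 -0.358] tilt 0.044 az 90.0 cost 0.55
[ 0.455  0.079  0.012  0.043  0.001 -0.331] tilt 0.045 az 74.0 cost 0.55
all
[ 0.454  0.084 -0.012  0.036 -0.256 -0.334  0.755  0.916  0.082  0.847] tilt 0.038 az 109.0 cost 3.1
[ 0.454  0.084  0.011 -0.001 -0.275 -0.664  0.633  0.455  0.288  0.585] tilt 0.011 az -3.0 cost 4.51
[ 0.454  0.084  0.017  0.035 -0.481 -0.537  0.654  0.909  0.141  0.805] tilt 0.039 az 65.0 cost 2.84
```

View pics/end.png

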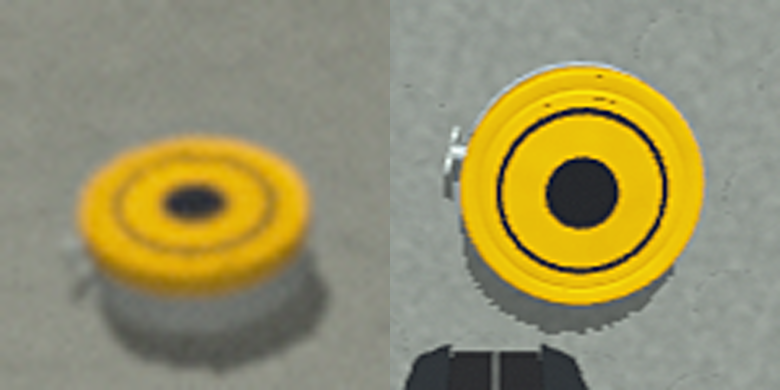

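The lid is level: its tilt towards the key is about 0, and the small remaining fitted tilt is the same one the shut tins showed. The tin's centre is unmoved at (0.454, 0.084), and the gripper is clear above. Handing in.

```bash
python3 -c "
from plant import job
print(job.finish_job())"
```

```text
the job is handed in; nothing more can be done
None
```

I pressed the raised lid down until it sat level, drew the gripper back clear, and handed the job in at about 11 s on the clock.

- **Which tin:** it was the right-hand yellow tin in the scene view, at about (0.454, 0.083). By eye I first took the left tin for it. The outline fits showed the right one tilted by about 0.15 rad on its key side and the other two nearly level.
- **The press:** I pushed down with shut fingertips at the lid's key side. The lid gave way at 2–3 N (about 4 N was stated) over about 14 mm. The force then rose to 22 N with almost no further movement, so the lid was against its stop.
- **Last checks:** the close wrist view shows the lid level, with a fitted tilt of 0.01–0.02 rad. The tin's centre is within about 1 mm of where it started. The fingers only moved above this tin, and the other tins, brush and jar were not approached.

**Two things disagreed:**
- **Fingertip height:** the real fingertips were some 20–30 mm higher than the reported tool position. I went by the pictures and the force instead.
- **Final tilt:** fits using the side view leave up to 0.045 rad, mostly across the key direction. The two closed tins gave a similar 0.03–0.04 rad at the start, so I put it down to fit bias.

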